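Is the sandwich press caught?

ROBOT

A 6-joint arm with a two-finger parallel gripper is mounted at the origin on the work surface. World frame = base frame: x ahead of the robot, y to its left, z up, the work surface at z = 0. Lengths are in m, angles in rad, forces in N, time in s.
With the tool pointing down it reaches from about 0.275 to 0.85 m from the base axis. Payload 5.2 kg.
Tool frame: the origin (TCP) lies between the finger pads; the fingertips stand 19 mm ahead of it and the grasp point (between the pads) is the TCP; z points along the fingers, y is the line along which they close (so a half turn about z gives the same grasp; the last joint's range is limited). The gripper opens to 85 mm and grips with 20 to 120 N. Pads are 22 mm wide; open, the fingers measure 114 mm over their backs; the gripper's body (76 mm by 85 mm) begins 54 mm behind the grasp point. The pads swing forward as they close: fully open they stand 13 mm farther back than shut.
Start: joints at [-1.34, 0.259, 1.535, -0, 1.348, -0.203], TCP at [0.231, -0.499, 0.25] pointing down, gripper open.
Joint ranges: [-3.14, 3.14], [-0.91, 2.08], [0.19, 2.58], [-1.22, 4.36], [0.22, 2.71], [-3.12, 3.12]. Speed limits (rad/s): [2.57, 2.57, 3.14, 3.14, 3.14, 3.14].

INTERFACE

Orientations are given as a 3x3 rotation matrix whose columns are the frame's x, y, z axes.
In Python, from bench import r, cams gives the robot as it stands. The module is installed in compiled form; this text tells all that it offers.
- The arm moves only by the tool arm_command, never from a script. Its argument "steps" is text: rows parted by semicolons, each of 5 numbers parted by spaces: the shift along the tool's x, y, z in units of 25 mm (1.0 is 25 mm), then the turn about the tool's z in rad, then the closure, from -1 (fully open) to 1 (shut). A call has 1 to 20 rows; each row is the pose to reach, as a shift and turn from the pose commanded when the call began, along the tool's axes at that moment; what a row does not reach only later rows make up. A row lasts 1/12 s, in which the tool goes at most 41.7 mm and 7.16 degrees, less where a joint would pass 70% of its speed; a pose out of reach is approached as far as the arm can. A call with a gripper value outside its range is refused whole. The fingers move at their own pace and stop on an object; the grip force is fixed at half the most. Time passes only in rows, so rows that repeat a pose let the fingers close. It gives the time, the measured TCP pose, the force, the opening and the grip force at its end, in the units of the state.
- r.get_state(): the state, without advancing time (a new reading comes with each control period).
- cams.grab_frame(name): name is "scene" or "top" or "wrist"; returns (picture, depth): 400x640x3 uint8, blue, green, red; 400x640 float32, m along the optical axis (not along the pixel's ray), 0 where there is no reading.
- cams.get_calibration(name): a dict with "intrinsics" (3x3 intrinsics, pixels), "eye" and "attitude" of the camera in the world. Camera axes: x right, y up, looking along -z (the intrinsics and any distortion apply to the point x, -y, -z); pixel columns grow to the right and rows downward; lengths in m; the calibration is good to about 2 mm. The wrist camera is an equidistant fisheye: a pixel r from the principal point sees the ray r / f radians off the axis. A picture is of the moment at which its call begins: read the wrist's pose just before it. get_calibration takes no time and is no camera call; for the wrist camera it gives the pose at the moment of the call.
- r.job_done(): hands the job in; it is judged then, once.
The state is a dict: "time_s": time; "joint_positions": joint angles; "joint_vel": joint speeds; "tau": joint torques, N m; "eef_pos": TCP position; "orientation": TCP orientation; "ft_force": force on the tool from outside, world axes, zero at the start; "ft_torque": the same for the moment, N m; "grip_width": finger opening in m; "finger_force": force on a finger pad.
Only numpy, scipy, OpenCV 4.12 (cv2) and the standard library are available. Lean on these libraries where they do the work, as an engineer would, in place of code of your own. Each camera call takes 0.05 s, during which the arm holds its last target. There are 200 camera calls.

TASK

The square sandwich press is about to be stood on edge in the cupboard, so its lid must really be caught. Take the grip on its lid and tug it firmly upwards for a moment; if the lid gives, press it down until the catch snaps in and tug again, so that you have felt the catch hold. Leave the lid shut and caught, let go, and do not touch the round waffle iron.

Things in the scene. Friction and masses are not known exactly. Their poses are not given: they have to be found in the camera images.
- press: Square sandwich press, fixed on the counter, left or right: black base 220 x 230 mm, aluminium lid on it up to 96 mm. Origin: centre of its underside; z up, x from its front to its hinge (the front, with grip and catch, looks to -x, towards the robot). The lid's hinge axis lies along y at x 108, z 62 mm. Uncaught, the lid lies about 9 mm high at the grip and lifts freely (3 to 9 N).
- lid: Lid of the square press. Origin: grasp point of the black upright fin near its front, 18 mm thick (along y), 50 mm long (along x), top 14 mm above the origin, the lid's face 30 mm below; free all round. Axes as the press's when shut. Shut and caught, the origin is 126 mm above the counter; lying uncaught on the catch, about 135 mm. Starts either way. Let go, it falls by its own weight.
- catch: Spring catch: steel wedge 36 mm wide in the press's front, behind the hook on the lid's front edge. Origin at x = -122 mm in the press's frame when sprung out; it yields up to 5 mm to +x while the hook passes. 11 to 20 N down on the grip snaps the lid in. Caught, the grip lifts only 2 mm and stops dead; the catch stands over 30 N; a firm tug is 12 N or more.
- waffle: Round waffle iron, a bystander to be left alone, left or right of the robot: 216 mm in diameter, 100 mm high, with a like black fin on top near its front (up to 140 mm high). Origin: centre of its underside; front to -x.

How it is judged:
By the outcome, as a careful person would: the job done as asked, in the order asked, and still so for the second after the job is handed in, with the robot touching nothing.
It also fails if it takes over 34 s, if anything falls off the work surface, if the arm or the gripper's body presses on something with over 40 N, if the wrist force passes 120 N, or if a joint passes its speed limit or range.

## Working session

There is one attempt and no reset: what is moved stays moved. The work goes in short steps, Python scripts to look and compute and a tool call to move; the robot and the scene stay as the last step left them, time stands still between calls to the robot, and variables do not carry over. Pictures are saved under pics/ and viewed, at most 10 in all, crops included, and the job is handed in when it is done.

Besides the shell and the picture viewer there is one more tool, called as name(argument=value, ...) on one line, values as JSON. arm_command: Moves the arm, as the interface text tells. Its arguments: {"type":"object","properties":{"steps":{"type":"string"}},"required":["steps"]}

```bash
mkdir -p pics; cat > h.py <<'E'
import numpy as np, cv2
from bench import r, cams
def pts(name,d,c):
    K=np.array(c["intrinsics"]);R=np.array(c["attitude"]);e=np.array(c["eye"])
    v,u=np.mgrid[0:d.shape[0],0:d.shape[1]]
    x=(u-K[0,2])/K[0,0]*d; y=(v-K[1,2])/K[1,1]*d
    return np.stack([x,-y,-d],-1)@R.T+e
E
python3 - <<'E'
from h import *
s=r.get_state();print(s)
for n in("scene","top"):
    p,d=cams.grab_frame(n);c=cams.get_calibration(n);cv2.imwrite(f"pics/{n}0.png",p);np.savez(f"{n}0.npz",p=p,d=d,P=pts(n,d,c))
    print(n,c)
E
```

```text
{'time_s': 0.0, 'joint_positions': array([-1.33981067e+00,  2.59380050e-01,  1.53608107e+00, -8.63816746e-06,
        1.34801361e+00, -2.02813787e-01]), 'joint_vel': array([ 2.90318997e-04, -8.86860245e-05, -2.15739750e-03,  7.85702589e-05,
       -3.26906604e-04,  9.29360290e-05]), 'tau': array([ 9.84201761e-04, -4.46014738e+01, -2.90565687e+01,  3.75502646e-05,
        1.18239771e-02,  1.79592831e-05]), 'eef_pos': array([ 0.23107264, -0.49855809,  0.24945554]), 'orientation': array([[ 9.07374590e-01,  4.20322687e-01, -4.39077582e-04],
       [ 4.20322752e-01, -9.07372820e-01,  1.83015988e-03],
       [ 3.70850655e-04, -1.84519487e-03, -9.99998229e-01]]), 'ft_force': array([ 0.65830545, -0.15345994, -0.48612082]), 'ft_torque': array([ 0.00305584, -0.04394751, -0.0425602 ]), 'finger_force': 0.0, 'grip_width': 0.08529908919535163}
scene {'intrinsics': array([[476.3908048 ,   0.        , 325.4695887 ],
       [  0.        , 476.3908048 , 191.51805794],
       [  0.        ,   0.        ,   1.        ]]), 'eye': array([1.29793947, 0.29001291, 1.02267435]), 'attitude': array([[-0.33472337, -0.69096336,  0.64072607],
       [ 0.94230085, -0.24152394,  0.23180876],
       [-0.00542068,  0.68134853,  0.73193907]])}
top {'intrinsics': array([[473.75730799,   0.        , 317.85375942],
       [  0.        , 473.75730799, 195.49937008],
       [  0.        ,   0.        ,   1.        ]]), 'eye': array([ 0.36216571, -0.00819939,  1.12257948]), 'attitude': array([[ 0.02382651,  0.99148721, -0.12800555],
       [-0.99951412,  0.02619939,  0.01688539],
       [ 0.02009532,  0.12754103,  0.9916297 ]])}
```

View pics/top0.png

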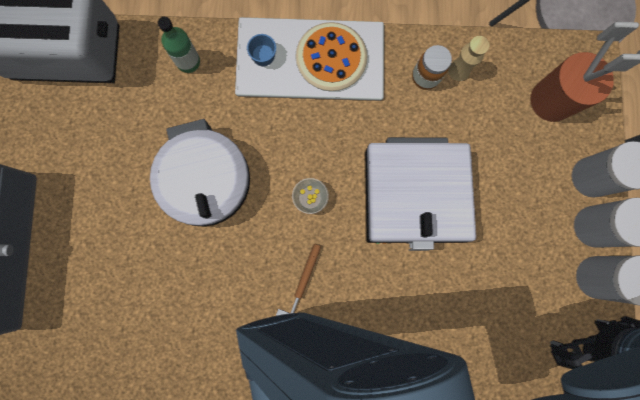

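View pics/scene0.png

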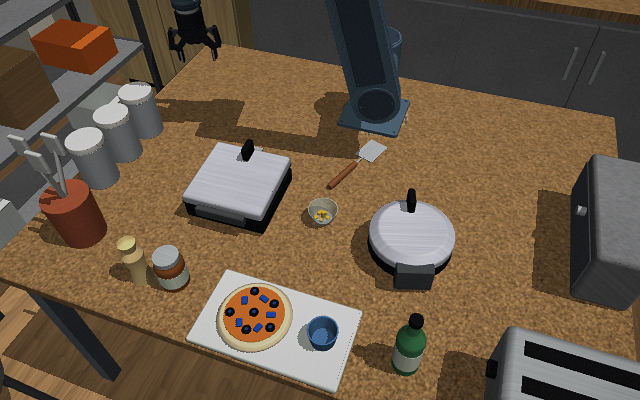

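The top view shows the square press at about (420,192) with its fin at (427,224), and the waffle iron at (200,178). The scene view shows the press fin at (248,150).

```bash
python3 - <<'E'
from h import *
t=np.load("top0.npz");p,P=t["p"],t["P"];g=p.max(2)
m=np.zeros(g.shape,bool);m[205:240,412:442]=True
m&=(g<70);f=P[m];z=f[:,2];print("fin n",m.sum(),"z pct",np.percentile(z,[1,25,50,75,99]))
f=f[z>np.percentile(z,75)-.006]
rc=cv2.minAreaRect((f[:,:2]*1000).astype(np.float32));print("fin top rect mm",rc,"mean",f.mean(0))
h=P[...,2];l=np.zeros(g.shape,bool);l[130:250,360:480]=True
l&=(g>110)&(h>.07)&(h<.12);f=P[l]
rc=cv2.minAreaRect((f[:,:2]*1000).astype(np.float32));print("lid rect",rc,len(f))
A=np.c_[f[:,:2],np.ones(len(f))];print("plane",np.linalg.lstsq(A,f[:,2],rcond=None)[0], np.percentile(f[:,2],[2,50,98]))
c=P[240:252,410:436].reshape(-1,3);print("hook region z",np.round(P[238:252,423],3))
s=np.load("scene0.npz");p,P=s["p"],s["P"];m=np.zeros(p.shape[:2],bool);m[136:164,238:258]=True;m&=p.max(2)<60;f=P[m];f=f[(f[:,2]>.1)]
print("scene fin",f.min(0),f.max(0),f.mean(0))
s=r.get_state();R=s["orientation"];print(r.get_state()["eef_pos"])
E
```

```text
fin n 251 z pct [0.12267606 0.14343844 0.1470869  0.14912625 0.15181406]
fin top rect mm ((411.1912536621094, -133.99903869628906), (46.9605598449707, 265.9153137207031), 11.276274681091309) mean [ 0.43494567 -0.25109665  0.15313215]
lid rect ((511.28131103515625, -251.91958618164062), (254.36256408691406, 230.2235107421875), 1.3054076433181763) 9982
plane [-0.04109663 -0.00200971  0.12132234] [0.09371221 0.10102878 0.10749644]
hook region z [[ 0.407 -0.254  0.104]
 [ 0.405 -0.254  0.106]
 [ 0.403 -0.255  0.101]
 [ 0.401 -0.256  0.094]
 [ 0.399 -0.256  0.096]
 [ 0.397 -0.255  0.098]
 [ 0.395 -0.255  0.099]
 [ 0.393 -0.256  0.096]
 [ 0.39  -0.255  0.1  ]
 [ 0.388 -0.256  0.098]
 [ 0.386 -0.256  0.097]
 [ 0.384 -0.258  0.089]
 [ 0.383 -0.266  0.055]
 [ 0.381 -0.279  0.   ]]
scene fin [ 0.41240514 -0.27723321  0.10314768] [1.29793947 0.29001291 1.02267435] [ 0.44744754 -0.24665911  0.13947008]
[ 0.23108033 -0.49860896  0.2495551 ]
```

```bash
python3 - <<'E'
from h import *
for n,(a,b,c,d) in {"top":(205,240,412,442),"scene":(136,164,238,258)}.items():
    t=np.load(n+"0.npz");p,P=t["p"],t["P"]
    m=np.zeros(p.shape[:2],bool);m[a:b,c:d]=True;m&=(p.max(2)<70)&(P[...,2]<.16)&(P[...,2]>.14)
    f=P[m];print(n,m.sum(),cv2.minAreaRect((f[:,:2]*1000).astype(np.float32)),np.percentile(f,[2,50,98],axis=0).round(3).tolist())
t=np.load("top0.npz");p,P=t["p"],t["P"];g=p.max(2);h=P[...,2]
l=np.zeros(g.shape,bool);l[130:240,360:480]=True;l&=(g>110)&(h>.08)&(h<.115)
for r0 in range(150,235,12):
    u=np.where(l[r0])[0];print(r0,P[r0,u[0]+1].round(3),P[r0,u[-1]-1].round(3))
E
```

```text
top 198 ((434.7734680175781, -252.1722869873047), (17.447214126586914, 46.21512985229492), 89.37979888916016) [[0.412, -0.261, 0.143], [0.435, -0.252, 0.148], [0.457, -0.244, 0.152]]
scene 95 ((437.6869201660156, -252.74061584472656), (49.77217102050781, 19.608915328979492), 3.410013198852539) [[0.416, -0.26, 0.14], [0.441, -0.25, 0.148], [0.462, -0.243, 0.153]]
150 [ 0.6   -0.137  0.095] [ 0.605 -0.357  0.098]
162 [ 0.573 -0.139  0.095] [ 0.578 -0.359  0.098]
174 [ 0.546 -0.139  0.095] [ 0.551 -0.36   0.1  ]
186 [ 0.518 -0.139  0.098] [ 0.524 -0.362  0.1  ]
198 [ 0.492 -0.14   0.099] [ 0.497 -0.361  0.1  ]
210 [ 0.465 -0.142  0.1  ] [ 0.471 -0.362  0.102]
222 [ 0.439 -0.141  0.106] [ 0.445 -0.362  0.106]
234 [ 0.413 -0.142  0.104] [ 0.419 -0.362  0.106]
```

arm_command(steps="1.4 -0.7 0 0.1 -1;2.9 -1.4 0 0.2 -1;4.3 -2.1 0 0.3 -1;5.8 -2.75 0 0.4 -1;7.2 -3.4 0 0.407 -1;8.7 -4.1 0 0.407 -1;10.1 -4.8 0 0.407 -1;11.6 -5.5 0.5 0.407 -1;11.6 -5.5 1 0.407 -1;11.6 -5.5 1 0.407 -1;11.6 -5.5 1 0.407 -1;11.6 -5.5 1 0.407 -1")

```text
time_s: 1.1
eef_pos: [0.4362, -0.2532, 0.2256]
orientation: [[1.0, 0.026, -0.0], [0.026, -1.0, -0.0], [-0.0, 0.0, -1.0]]
ft_force: [-0.4, 0.0, 0.8]
grip_width: 0.0855
finger_force: 0.0
```

```bash
python3 - <<'E'
from h import *
s=r.get_state();print(s["time_s"],s["eef_pos"],s["orientation"].round(4),s["ft_force"])
p,d=cams.grab_frame("wrist");cv2.imwrite("pics/w1.png",p);c=cams.get_calibration("wrist");print(c)
p,d=cams.grab_frame("scene");cv2.imwrite("pics/s1.png",cv2.resize(p[80:240,150:350],(800,640))[:600])
E
```

```text
1.1 [ 0.43619328 -0.25322438  0.22558205] [[ 9.997e-01  2.600e-02 -3.000e-04]
 [ 2.600e-02 -9.997e-01 -4.000e-04]
 [-3.000e-04  4.000e-04 -1.000e+00]] [-0.38624244  0.00711281  0.752426  ]
{'intrinsics': array([[309.70691629,   0.        , 317.70103857],
       [  0.        , 309.70691629, 194.55644504],
       [  0.        ,   0.        ,   1.        ]]), 'eye': array([ 0.50267607, -0.25172341,  0.34942582]), 'attitude': array([[ 2.43197353e-02,  9.64024867e-01,  2.64697196e-01],
       [-9.99704107e-01,  2.33197617e-02,  6.92001678e-03],
       [ 4.98392706e-04, -2.64787167e-01,  9.64306750e-01]])}
```

View pics/w1.png

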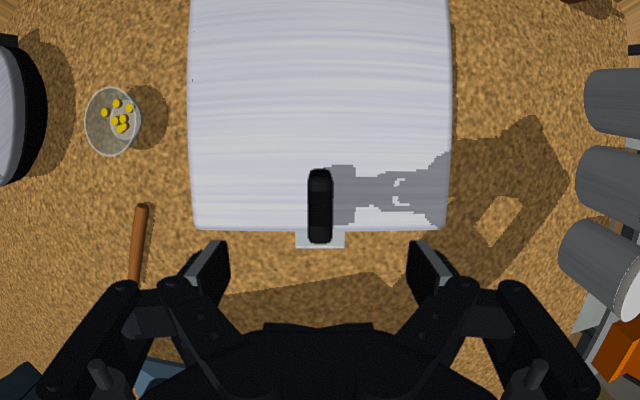

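The wrist view shows the fin at (320,205), centred between the pads, which are at about (218,270) and (420,270). I'll go down and grip.

arm_command(steps="0 0 1.2 0 -1;0 0 2.4 0 -1;0 0 3.2 0 -1;0 0 3.6 0 -1;0 0 3.6 0 -1;0 0 3.6 0 0.3;0 0 3.6 0 1;0 0 3.6 0 1;0 0 3.6 0 1;0 0 3.6 0 1;0 0 3.6 0 1;0 0 3.6 0 1;0 0 3.6 0 1")

```text
time_s: 2.28
eef_pos: [0.437, -0.2546, 0.1365]
orientation: [[1.0, 0.027, 0.002], [0.027, -1.0, -0.004], [0.001, 0.005, -1.0]]
ft_force: [-1.6, -6.9, 2.4]
grip_width: 0.0172
finger_force: 61.7
```

arm_command(steps="0 0.05 -0.08 0 1;0 0.05 -0.16 0 1;0 0.05 -0.24 0 1;0 0.05 -0.24 0 1;0 0.05 -0.24 0 1;0 0.05 -0.24 0 1")

```text
time_s: 2.78
eef_pos: [0.4389, -0.2546, 0.1414]
orientation: [[1.0, 0.027, 0.005], [0.027, -1.0, -0.002], [0.005, 0.002, -1.0]]
ft_force: [9.3, -3.2, -9.0]
grip_width: 0.0169
finger_force: 59.9
```

arm_command(steps="0.12 0.02 -0.1 0 1;0.16 0.02 -0.2 0 1;0.2 0.02 -0.3 0 1;0.24 0.02 -0.4 0 1;0.24 0.02 -0.4 0 1;0.24 0.02 -0.4 0 1")

```text
time_s: 3.28
eef_pos: [0.4435, -0.2545, 0.1513]
orientation: [[1.0, 0.027, 0.002], [0.027, -1.0, -0.001], [0.002, 0.001, -1.0]]
ft_force: [5.0, -3.5, -6.6]
grip_width: 0.0176
finger_force: 60.0
```

The lid gave: it rose 16 mm at about 7 N. Now I'll press it down.

arm_command(steps="-0.06 0 0.15 0 1;-0.12 0 0.3 0 1;-0.18 0 0.45 0 1;-0.24 0 0.6 0 1;-0.28 0 0.7 0 1;-0.32 0 0.8 0 1;-0.35 0 0.9 0 1;-0.38 0 1 0 1;-0.38 0 1.1 0 1;-0.38 0 1.1 0 1;-0.38 0 1.1 0 1")

```text
time_s: 4.2
eef_pos: [0.4333, -0.2548, 0.1277]
orientation: [[1.0, 0.027, 0.002], [0.027, -1.0, -0.003], [0.002, 0.003, -1.0]]
ft_force: [-10.4, 2.7, 35.8]
grip_width: 0.0173
finger_force: 66.1
```

It seated at z 0.1277, 9 mm lower than before. Tugging again.

arm_command(steps="0 0 -0.1 0 1;0 0 -0.2 0 1;0 0 -0.26 0 1;0.03 0 -0.3 0 1;0.03 0 -0.3 0 1;0.03 0 -0.3 0 1")

```text
time_s: 4.7
eef_pos: [0.4339, -0.2547, 0.1298]
orientation: [[1.0, 0.027, -0.001], [0.027, -1.0, -0.0], [-0.001, 0.0, -1.0]]
ft_force: [3.3, -6.2, -7.9]
grip_width: 0.0168
finger_force: 60.1
```

arm_command(steps="0 0 -0.03 0 1;0 0 -0.06 0 1;0 0 -0.06 0 1;0 0 -0.06 0 1;0 0 -0.06 0 1")

```text
time_s: 5.12
eef_pos: [0.4339, -0.2547, 0.13]
orientation: [[1.0, 0.027, -0.001], [0.027, -1.0, 0.001], [-0.001, -0.001, -1.0]]
ft_force: [8.3, -8.5, -18.8]
grip_width: 0.0174
finger_force: 59.7
```

It stopped dead at 0.130 with 19 N of pull. I'll hold briefly, then ease down to neutral.

arm_command(steps="0 0 -0.01 0 1;0 0 -0.01 0 1;0 0 -0.01 0 1;0 0 -0.01 0 1;0 0 -0.01 0 1;0 0 -0.01 0 1")

```text
time_s: 5.62
eef_pos: [0.4339, -0.2547, 0.13]
orientation: [[1.0, 0.027, -0.001], [0.027, -1.0, 0.001], [-0.001, -0.001, -1.0]]
ft_force: [8.5, -9.5, -21.0]
grip_width: 0.0171
finger_force: 59.5
```

arm_command(steps="0 0 0.08 0 1;0 0 0.16 0 1;0 0 0.18 0 1;0 0 0.18 0 1;0 0 0.18 0 1")

```text
time_s: 6.03
eef_pos: [0.4333, -0.2548, 0.1281]
orientation: [[1.0, 0.027, -0.001], [0.027, -1.0, -0.0], [-0.001, 0.0, -1.0]]
ft_force: [-1.9, -5.6, 1.6]
grip_width: 0.0173
finger_force: 62.8
```

arm_command(steps="0 0 0 0 -1;0 0 0 0 -1;0 0 0 0 -1;0 0 0 0 -1;0 0 0 0 -1;0 0 0 0 -1;0 0 -0.6 0 -1;0 0 -1.6 0 -1;0 0 -2.8 0 -1;0 0 -4 0 -1;0 0 -5 0 -1;0 0 -5 0 -1;0 0 -5 0 -1;0 0 -5 0 -1")

```text
time_s: 7.2
eef_pos: [0.4335, -0.2538, 0.2529]
orientation: [[1.0, 0.027, -0.001], [0.027, -1.0, 0.001], [-0.001, -0.001, -1.0]]
ft_force: [0.0, -0.1, -0.1]
grip_width: 0.0853
finger_force: 0.0
```

```bash
python3 - <<'E'
from h import *
p,d=cams.grab_frame("scene");P=pts("scene",d,cams.get_calibration("scene"));cv2.imwrite("pics/s2.png",p)
a,b,c,e=170,195,205,265
h0=np.load("scene0.npz")["P"]
for r0 in(150,165,180,195): print(r0,[ (h0[r0,u,2].round(4),P[r0,u,2].round(4)) for u in(225,240,255)])
print(r.get_state()["ft_force"],r.get_state()["time_s"])
E
```

```text
150 [(np.float64(0.1068), np.float64(0.096)), (np.float64(0.108), np.float64(0.0948)), (np.float64(0.1059), np.float64(0.0896))]
165 [(np.float64(0.1022), np.float64(0.1001)), (np.float64(0.1016), np.float64(0.0992)), (np.float64(0.1064), np.float64(0.0982))]
180 [(np.float64(0.0989), np.float64(0.0948)), (np.float64(0.0976), np.float64(0.0959)), (np.float64(0.1015), np.float64(0.0965))]
195 [(np.float64(0.0985), np.float64(0.0968)), (np.float64(0.0967), np.float64(0.096)), (np.float64(0.1007), np.float64(0.0961))]
[-0.00489608 -0.3241918   0.05484359] 7.25
```

View pics/s2.png

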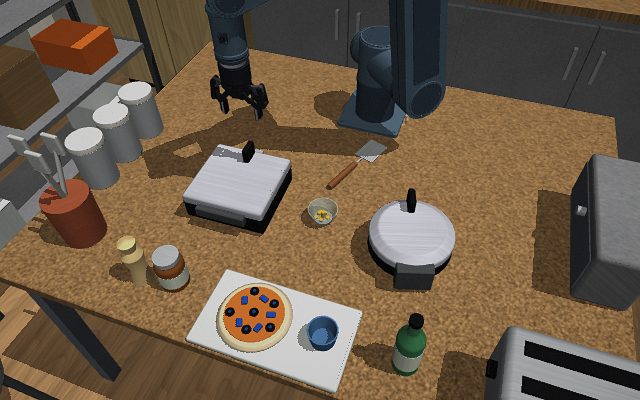

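The picture shows the lid lying flat (fin at (248,152)), with its face level at about 96 mm. The gripper is clear of it, and the waffle iron at (411,235) is untouched.

```bash
python3 -c "
from bench import r
print(r.job_done())"
```

```text
the job is handed in; nothing more can be done
None
```

The lid gave on the first tug, so I pressed it down until it snapped in; a second tug of about 20 N stopped dead after 2 mm, and I let go with the lid shut and caught and the waffle iron untouched.

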